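Snap the lens onto the work lamp

ROBOT

A 6-joint arm with a two-finger parallel gripper is mounted at the origin on the work surface. World frame = base frame: x ahead of the robot, y to its left, z up, the work surface at z = 0. Lengths are in m, angles in rad, forces in N, time in s.
With the tool pointing down it reaches from about 0.275 to 0.75 m from the base axis. Payload 10.2 kg.
Tool frame: the origin (TCP) lies midway between the tips of the shut fingers; the grasp point (between the pads) lies 19 mm behind it (env.hold_point_z is the distance from the TCP to the grasp point, in m); x points along the fingers, z is the direction in which the jaws open and shut, and the axes are right-handed (so a half turn about x gives the same grasp; the last joint's range is limited). The gripper opens to 85 mm and grips with 20 to 120 N. Pads are 22 mm wide; open, the fingers measure 114 mm over their backs; the gripper's body (76 mm by 85 mm) begins 54 mm behind the grasp point. The pads swing forward as they close: fully open they stand 13 mm farther back than shut.
Start: joints at [0.992, 0.313, 1.498, -0, 1.331, -0.223], TCP at [0.183, 0.492, 0.231] pointing down, gripper open.
Joint ranges: [-2.94, 2.94], [-0.97, 2.17], [0.19, 2.56], [-1.23, 4.37], [0.02, 3.11], [-2.88, 2.88]. Speed limits (rad/s): [2.39, 2.39, 3.01, 3.14, 3.14, 3.14].

INTERFACE

Orientations are given as a unit quaternion [x, y, z, w].
In Python, from bench import env, kinematics, monitor, eyes, job gives the robot as it stands. The module is installed in compiled form; this text tells all that it offers. Calls block until the motion is done:
- env.reach(position, orientation): joint-space move of the TCP to a pose.
- env.movel(position, velocity=0.15, frame=None, guard=None): straight line of the TCP; frame=None keeps the orientation; velocity is the mean speed in m/s. With guard (N) it stops when the force on the tool has changed by that much, and returns True; else False.
- env.set_joints(angles): joint-space move.
- env.release() and env.close_gripper(effort=None): open the fingers fully, or close them until they stop; effort is the grip in N (None keeps the last).
- env.hold(seconds).
- kinematics.ik(position, orientation): joint angles nearest the present ones, or None.
- monitor.sense(): the state.
- eyes.grab_frame(name): name is "scene" or "top" or "wrist"; returns a dict with "frame" (480x640x3 uint8, red, green, blue), "mtx" (3x3 intrinsics, pixels), "view" (4x4, takes a point from world to camera coordinates). Camera axes: x right, y down, z forward; pixel columns grow to the right and rows downward; lengths in m; the calibration is good to about 2 mm. A picture is of the moment at which its call begins. There is no depth.
A pose or a line that the arm cannot do raises env.MotionError and nothing moves.
- job.hand_in(): hands the job in, once; it reports no verdict.
The state is a dict: "clock": time; "joints": joint angles; "qvel": joint speeds; "joint_efforts": joint torques, N m; "position": TCP position; "ee_rot": TCP orientation; "contact_force": force on the tool from outside, world axes, zero at the start; "ft_torque": the same for the moment, N m; "finger_gap": opening from 0.0 (shut) to 1.0 (fully open).
Only numpy, scipy, OpenCV 4.12 (cv2) and the standard library are available. Lean on these libraries where they do the work, as an engineer would, in place of code of your own. Each camera call takes 0.05 s, during which the arm holds its last target.

TASK

The orange-framed lens of the yellow work lamp only rests on top of its four clips: press it down corner by corner until every clip has clicked and the lens sits level and fully home in the lamp. Leave the blue-framed lens of the grey lamp lying loose on its clips as it is, because that lamp still has to get its light board.

Things in the scene. Friction and masses are not known exactly. Their poses are not given: they have to be found in the camera images.
- orange_lens: Rigid orange frame with clear pane, on the yellow lamp. Flange 125 (x) x 160 (y) x 5 mm; on it a frame 104 x 144 with a round black press pad (dia 20) at each corner, 40 (x), 60 (y) from the centre, pad tops 20.5 above the origin. Origin: centre of the flange's underside, z up, x, y as the lamp's; 48.6 above the bench at start, 39.5 home (hard stop). Aim within 8. A corner clicks at about 4-8 N.
- yellow_lamp: Yellow work lamp lying on its back, fixed: 150 (x) x 185 (y) mm, end rims 53 high, side rims 46; low dark tube stand round its +x side, 104 from the centre in x and y. Origin: centre of its underside on the bench, z up. Four black spring clips, 51 high, at x = +-65, y = +-55 snap over the lens's flange when that corner is pressed down, and hold it. One corner pressed may lift the opposite one.
- blue_lens: The same lens with a blue frame, lying loose on the grey lamp's clips, origin 48.6 mm above the bench; same shape and origin as the orange one. To be left alone, level and up on its clips.
- grey_lamp: The same lamp in grey, without a light board, fixed to the bench; same shape and origin as the yellow one. The two lamps may change sides, left or right of the robot.

How it is judged:
By the outcome, as a careful person would: the job done as asked, in the order asked, and still so for the second after the job is handed in, with the robot touching nothing.
It also fails if it takes over 45 s, if anything falls off the work surface, if the arm or the gripper's body presses on something with over 40 N, if the wrist force passes 120 N, or if a joint passes its speed limit or range.

## Working session

There is one attempt and no reset: what is moved stays moved. The work goes in short steps, each a Python script; the robot and the scene stay as the last script left them, time stands still between calls to the robot, and variables do not carry over. Pictures are saved under pics/ and viewed, and the job is handed in when it is done.

```bash
mkdir -p pics
python3 - <<'E'
from bench import env,monitor,eyes
import cv2,numpy as np,pickle
d={}
for n in("scene","top","wrist"):
    f=eyes.grab_frame(n);d[n]=f;cv2.imwrite(f"pics/{n}0.png",f["frame"][:,:,::-1])
pickle.dump(d,open("f0.pkl","wb"))
s=monitor.sense();print(s["clock"],s["position"],s["ee_rot"],s["contact_force"])
print(np.linalg.inv(d["top"]["view"]).round(3),d["top"]["mtx"])
E
```

```text
0.15 [0.18278713 0.49194565 0.23088053] [-0.40377048  0.58090532  0.40348571  0.58027381] [1.21261154 0.38856631 0.7449829 ]
[[ 0.004 -0.994  0.112  0.445]
 [-1.    -0.002  0.02  -0.   ]
 [-0.02  -0.112 -0.993  0.861]
 [ 0.     0.     0.     1.   ]] [[531.91035801   0.         316.73554746]
 [  0.         531.91035801 238.79267902]
 [  0.           0.           1.        ]]
```

View pics/top0.png

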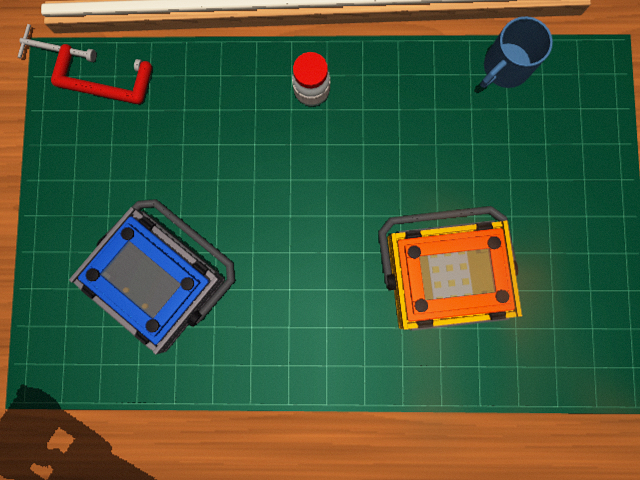

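View pics/scene0.png

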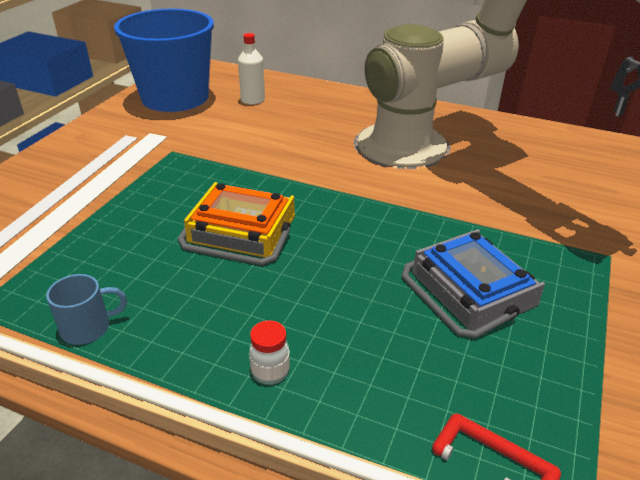

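View pics/wrist0.png

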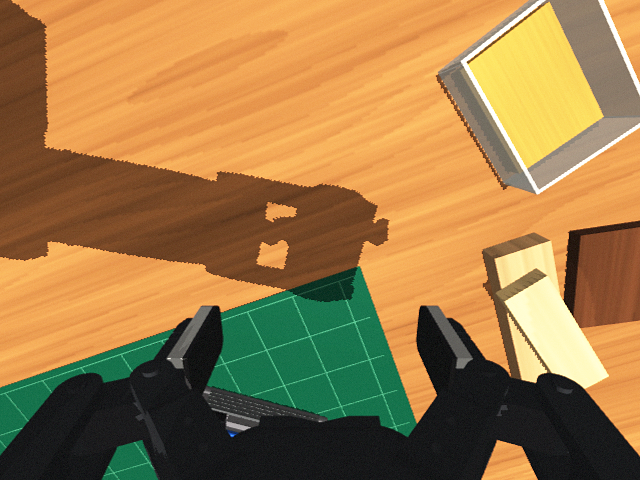

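The top view shows the orange lens at about (458,273), with pads near (414,252), (494,242), (502,296) and (421,305). The blue lens is on the left at about (145,280). I'll measure the pads next.

```bash
cat > h.py <<'E'
import cv2,numpy as np
def ray(f,uv,z):
    T=np.linalg.inv(f["view"]);d=T[:3,:3]@np.linalg.inv(f["mtx"])@np.array([*uv,1.]);o=T[:3,3]
    return o+d*(z-o[2])/d[2]
def proj(f,p):
    c=f["view"]@np.array([*p,1.]);u=f["mtx"]@c[:3];return u[:2]/u[2]
def pads(f,frame="orange",z=.0691,amin=60,amax=400):
    im=f["frame"];hsv=cv2.cvtColor(im,cv2.COLOR_RGB2HSV)
    r=((5,150,120),(17,255,255)) if frame=="orange" else ((105,150,80),(125,255,255))
    m=cv2.inRange(hsv,*[np.array(a) for a in r])
    m=cv2.morphologyEx(m,cv2.MORPH_OPEN,np.ones((3,3)))
    # wood may match: keep the component inside the mat nearest the wanted lens
    n,l,s,c=cv2.connectedComponentsWithStats(m)
    out=[]
    dark=cv2.inRange(hsv,(0,0,0),(180,255,70))
    for i in range(1,n):
        x,y,w,h,a=s[i]
        if not(1200<a<12000 and 50<w<200 and 50<h<200):continue
        cs,_=cv2.findContours((l==i).astype(np.uint8),cv2.RETR_EXTERNAL,cv2.CHAIN_APPROX_NONE)
        hull=np.zeros_like(m);cv2.fillPoly(hull,[cv2.convexHull(np.vstack(cs))],255)
        n2,l2,s2,c2=cv2.connectedComponentsWithStats(cv2.bitwise_and(dark,hull))
        print("comp",s[i],c[i].round(1));
        for j in range(1,n2):
            if s2[j][4]>40: print("  blob",s2[j],c2[j].round(1)); out.append(c2[j])
    return np.array(out)
E
python3 - <<'E'
import pickle,h,numpy as np
d=pickle.load(open("f0.pkl","rb"))
for fr in("orange","blue"):
    p=h.pads(d["top"],fr)
    w=np.array([h.ray(d["top"],q,.0691) for q in p]);print(w.round(4))
    if len(w)==4:
        print(w.mean(0).round(4));print(np.linalg.norm(w[:,None]-w[None],axis=2).round(4))
        if fr=="orange":
            for q in w: print("scene",h.proj(d["scene"],q).round(1))
E
```

```text
comp [ 539    0  101  154 3215] [606.7  31.2]
  blob [ 553   35   85  118 1695] [619.5  79. ]
  blob [555  41  23  31 260] [569.4  51.4]
  blob [578  40  36  33 951] [596.1  56.2]
  blob [580  75  36  33 577] [602.5  88.7]
  blob [606 110  11  14  67] [612.7 114.4]
comp [ 398  228  117   94 5327] [454.7 275. ]
  blob [488 237  13  12 103] [494.4 241.9]
  blob [408 246  13  12 113] [414.  251.6]
[[ 0.7818 -0.4478  0.0691]
 [ 0.8266 -0.3738  0.0691]
 [ 0.8187 -0.4143  0.0691]
 [ 0.7665 -0.4211  0.0691]
 [ 0.7258 -0.4342  0.0691]
 [ 0.5302 -0.2487  0.0691]
 [ 0.5153 -0.1292  0.0691]]
comp [  78  217  130  128 4858] [143.8 280.2]
  blob [121 228  13  12 124] [127.2 233.5]
  blob [ 86 269  15  12 134] [ 92.5 274.5]
  blob [180 278  14  12 128] [187.1 283.5]
  blob [146 319  14  13 130] [152.2 325.3]
[[0.5419 0.3024 0.0691]
 [0.4799 0.3522 0.0691]
 [0.4669 0.2091 0.0691]
 [0.4049 0.259  0.0691]]
[0.4734 0.2807 0.0691]
[[0.     0.0795 0.1198 0.1437]
 [0.0795 0.     0.1437 0.1195]
 [0.1198 0.1437 0.     0.0796]
 [0.1437 0.1195 0.0796 0.    ]]
```

Run:
```python
import pickle,h,numpy as np,cv2
d=pickle.load(open("f0.pkl","rb"));t=d["top"]
A=h.ray(t,(414,251.6),.0691);B=h.ray(t,(494.4,241.9),.0691)
y=(A-B)/np.linalg.norm(A-B);x=np.array([y[1],-y[0],0])
C=A-.08*x;D=B-.08*x;print(x,(A+D)/2)
im=t["frame"][:,:,::-1].copy()
print([h.proj(t,p).round(1) for p in(C,D)])
g=im[215:340,370:540];g=cv2.resize(g,None,fx=4.5,fy=4.5,interpolation=cv2.INTER_NEAREST)
for p in(A,B,C,D):
    u=(h.proj(t,p)-[370,215]+.5)*4.5;cv2.drawMarker(g,tuple(int(v) for v in u),(255,255,255),0,15,1)
cv2.imwrite("pics/top_o.png",g)
s=d["scene"];g=s["frame"][165:270,165:310,::-1];g=cv2.resize(g,None,fx=5,fy=5)
for p in(A,B,C,D):
    u=(h.proj(s,p)-[165,165]+.5)*5;cv2.drawMarker(g,tuple(int(v) for v in u),(255,255,255),0,15,1)
cv2.imwrite("pics/scene_o.png",g)
```

```text
[0.99245713 0.12259219 0.        ] [ 0.4830712  -0.19388972  0.0691    ]
[array([421.6, 305.3]), array([502.9, 295.6])]
```

View pics/top_o.png

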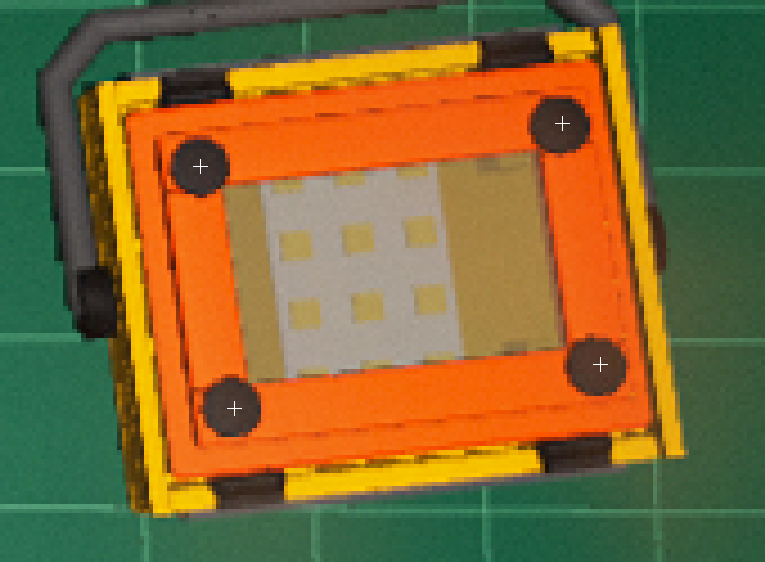

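View pics/scene_o.png

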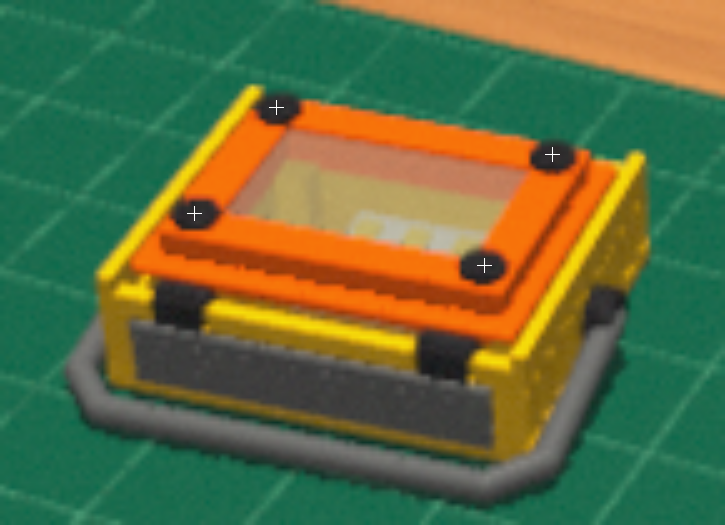

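All four predicted pad centres land on the pads in both views. I'll shut the gripper, move above the lens and press the first corner.

```bash
cat >> h.py <<'E'
xa=np.array([0.99245713,0.12259219,0]);ya=np.array([-xa[1],xa[0],0]);ctr=np.array([0.4831,-0.1939,0.])
def pad(sx,sy,z): return ctr+sx*.04*xa+sy*.06*ya+np.array([0,0,z])
def quat(jaw):
    from scipy.spatial.transform import Rotation as R
    X=np.array([0,0,-1.]);Z=jaw/np.linalg.norm(jaw);return R.from_matrix(np.column_stack([X,np.cross(Z,X),Z])).as_quat()
def press(env,monitor,sx,sy,zt=.0585,guard=18):
    env.movel(pad(sx,sy,.085),velocity=.12)
    env.movel(pad(sx,sy,.074),velocity=.05)
    f0=monitor.sense()["contact_force"]
    g=env.movel(pad(sx,sy,zt),velocity=.02,guard=guard)
    s=monitor.sense();print(sx,sy,"guard",g,"z",s["position"].round(4),"dF",(s["contact_force"]-f0).round(1),"t",s["clock"])
    env.movel(pad(sx,sy,.085),velocity=.06)
E
python3 - <<'E'
from bench import env,monitor,eyes,kinematics
import h,numpy as np,cv2
best=None
q0=np.array(monitor.sense()["joints"])
for jaw in(h.xa,-h.xa,h.ya,-h.ya):
    q=h.quat(jaw);js=[kinematics.ik(h.pad(a,b,z),q) for a in(1,-1) for b in(1,-1) for z in(.06,.15)]
    ok=all(j is not None for j in js);c=max(abs(np.array(js[0])-q0)) if ok else 9
    print(jaw.round(2),ok,c)
    if ok and (best is None or c<best[0]):best=(c,q)
env.close_gripper(40)
env.reach(h.pad(1,1,.13),best[1])
print(monitor.sense()["clock"])
h.press(env,monitor,1,1)
f=eyes.grab_frame("scene");cv2.imwrite("pics/s1.png",cv2.resize(f["frame"][150:280,150:320,::-1],None,fx=4,fy=4))
E
```

```text
[0.99 0.12 0.  ] True 1.4582773183048734
[-0.99 -0.12 -0.  ] True 2.7754041061781978
[-0.12  0.99  0.  ] True 1.936984874206493
[ 0.12 -0.99 -0.  ] True 1.4582773183048734
3.4417
1 1 guard True z [ 0.5171 -0.1287  0.0603] dF [0.6 1.9 5.9] t 5.0833
```

View pics/s1.png

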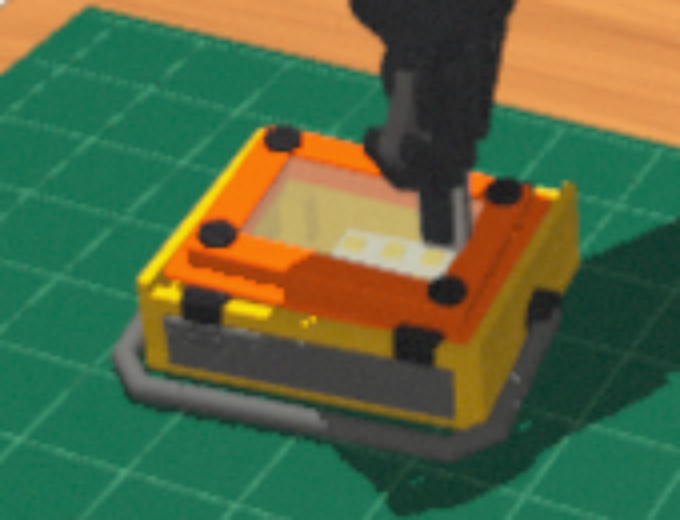

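The +x,+y corner (near (447,290)) is down and its flange is under the clip. Next are the other three corners.

Run:
```python
from bench import env,monitor,eyes
import h,cv2
for a,b in((1,-1),(-1,-1),(-1,1)):
    h.press(env,monitor,a,b)
env.movel(h.pad(-1,1,.2),velocity=.2)
# clear the view
q=monitor.sense()["joints"].copy() if hasattr(monitor.sense()["joints"],"copy") else list(monitor.sense()["joints"])
q[0]+=0.6
env.set_joints(q)
for n in("scene","top"):
    f=eyes.grab_frame(n);im=f["frame"][:,:,::-1]
    c=im[150:280,150:320] if n=="scene" else im[205:345,370:540]
    cv2.imwrite(f"pics/{n}2.png",cv2.resize(c,None,fx=4,fy=4));cv2.imwrite(f"pics/{n}2full.png",im)
print(monitor.sense()["clock"])
```

```text
1 -1 guard True z [ 0.5302 -0.2487  0.0604] dF [-2.3  0.2  7.5] t 7.925
-1 -1 guard True z [ 0.4507 -0.2584  0.06  ] dF [-2.8 -0.   7.3] t 10.375
-1 1 guard True z [ 0.436  -0.1392  0.06  ] dF [-1.5 -1.4  6.7] t 13.1583
15.6083
```

View pics/scene2.png

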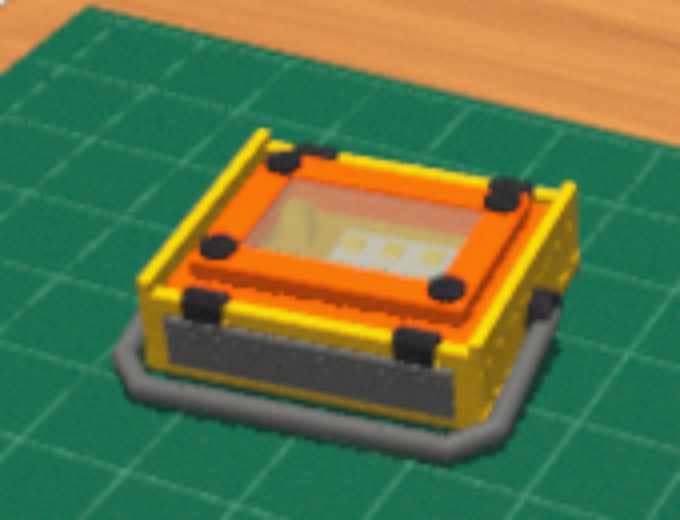

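View pics/top2.png

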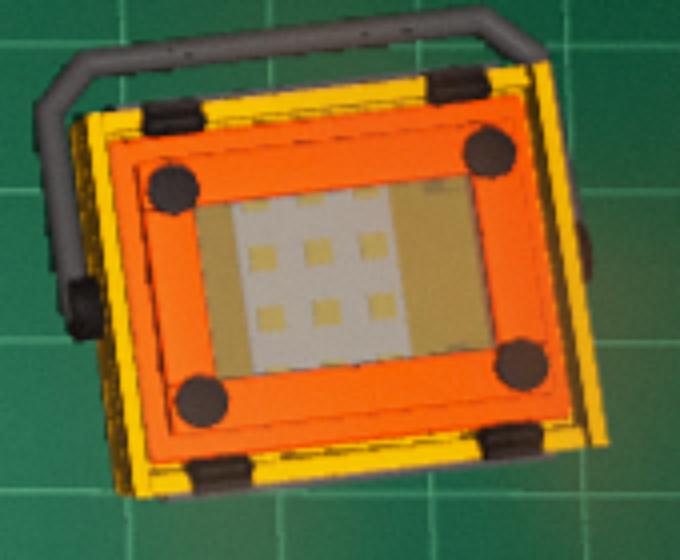

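View pics/scene2full.png

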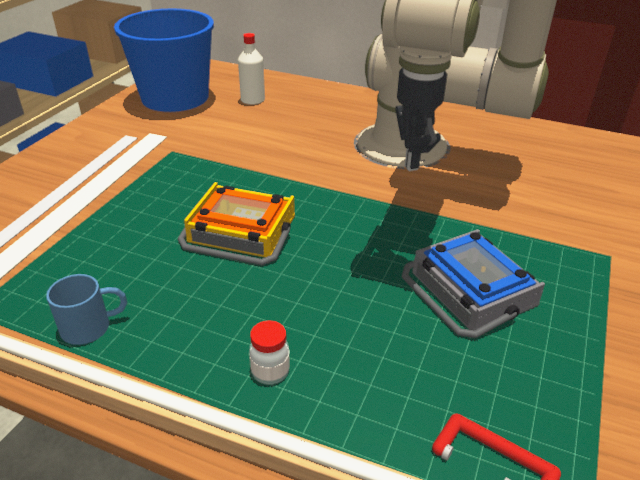

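All four clips now show over the flange, and the pads have dropped: far-left (285,160), far-right (505,195), near-left (218,246) and near-right (447,288) in the crop. I'll check each pad's height numerically against the home prediction, and check that the blue lens hasn't moved.

Run:
```python
import pickle,h,numpy as np,cv2
d=pickle.load(open("f0.pkl","rb"))
def cent(im,u,r=5):
    # dark centroid in a window; far pads may merge with clips
    x,y=np.round(u).astype(int);w=im[y-r:y+r+1,x-r:x+r+1].max(2).astype(float)
    k=np.clip(110-w,0,None);yy,xx=np.mgrid[-r:r+1,-r:r+1];return np.array([x+(k*xx).sum()/k.sum(),y+(k*yy).sum()/k.sum()])
for n in("scene","top"):
    a=d[n]["frame"];b=cv2.imread(f"pics/{n}2full.png")[:,:,::-1]
    for s in((1,1),(1,-1),(-1,-1),(-1,1)):
        p0=h.proj(d[n],h.pad(*s,.0691));p1=h.proj(d[n],h.pad(*s,.06))
        print(n,s,"pred up",p0.round(1),"home",p1.round(1),"meas before",cent(a,p0).round(1),"after",cent(b,p1).round(1))
    D=np.abs(a.astype(int)-b).max(2)
    r=np.s_[225:335,400:545] if n=="scene" else np.s_[195:355,70:235]
    print("blue region changed px",(D[r]>40).sum())
b=cv2.imread("pics/scene2full.png")
g=cv2.resize(b[165:270,165:310],None,fx=5,fy=5)
for s in((1,1),(1,-1),(-1,-1),(-1,1)):
    u=(h.proj(d["scene"],h.pad(*s,.06))-[165,165]+.5)*5;cv2.drawMarker(g,tuple(int(v) for v in u),(255,255,255),0,15,1)
cv2.imwrite("pics/chk.png",g)
```

```text
scene (1, 1) pred up [261.2 217.5] home [261.4 221.4] meas before [260.9 218.2] after [261. 222.]
scene (1, -1) pred up [203.5 207.2] home [204. 211.] meas before [203.4 207.5] after [203.8 211.4]
scene (-1, -1) pred up [219.8 186.1] home [220.2 189.8] meas before [220.2 186.1] after [221.  189.8]
scene (-1, 1) pred up [275.  195.5] home [275.1 199.2] meas before [275.1 195.6] after [275.5 198.3]
blue region changed px 1259
top (1, 1) pred up [414.1 251.6] home [413.2 252.1] meas before [414.  251.7] after [413.  251.9]
top (1, -1) pred up [494.3 241.9] home [492.4 242.5] meas before [494.2 241.9] after [492.2 242.7]
top (-1, -1) pred up [502.8 295.6] home [500.8 295.6] meas before [502.6 296.2] after [500.6 296.1]
top (-1, 1) pred up [421.7 305.3] home [420.6 305.2] meas before [421.8 305. ] after [420.7 304.9]
blue region changed px 16187
```

View pics/chk.png

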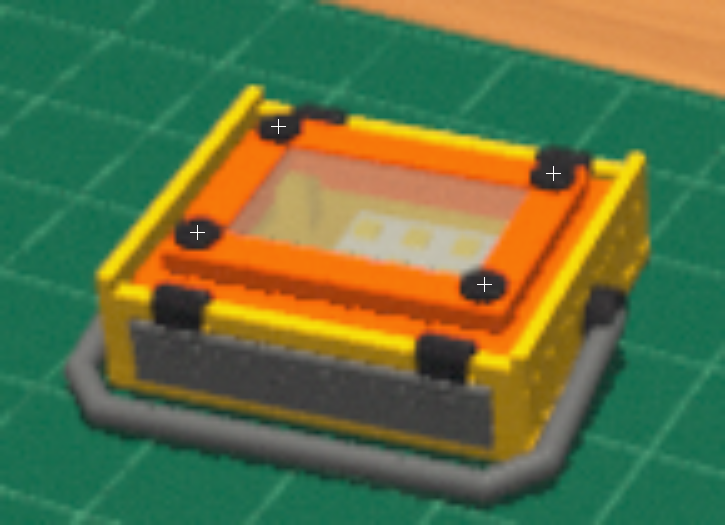

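The orange pads match the home prediction in both views. The pixel change around the blue lens is probably the arm or its shadow, so I'll check that. I'll also touch each orange corner again, gently, to confirm its height.

Run:
```python
from bench import env,monitor,eyes
import h,cv2,numpy as np
q=np.array(monitor.sense()["joints"]);q[0]-=.6;env.set_joints(q)
for a,b in((-1,1),(1,1),(1,-1),(-1,-1)): h.press(env,monitor,a,b,.0575,14)
env.movel(h.pad(-1,-1,.2),velocity=.2)
f=eyes.grab_frame("top");cv2.imwrite("pics/top3.png",f["frame"][:,:,::-1])
w=np.array([h.ray(f,p,.0691) for p in h.pads(f,"blue")]);print(w.round(4))
f=eyes.grab_frame("scene");cv2.imwrite("pics/scene3.png",f["frame"][:,:,::-1]);print(monitor.sense()["clock"])
```

```text
-1 1 guard True z [ 0.436  -0.1392  0.06  ] dF [-2.4  1.7  7.2] t 18.8167
1 1 guard True z [ 0.5154 -0.1294  0.06  ] dF [-1.1  0.6  7.1] t 21.2583
1 -1 guard True z [ 0.5301 -0.2485  0.06  ] dF [-1.4 -0.5  6.1] t 24.0333
-1 -1 guard True z [ 0.4507 -0.2583  0.06  ] dF [-2.4 -0.   7. ] t 26.475
comp [  78  217  131  128 4931] [144.  280.1]
  blob [121 228  13  12 117] [127.2 233.3]
  blob [ 86 269  14  12 128] [ 92.4 274.5]
  blob [181 278  13  12 123] [187.1 283.4]
  blob [146 319  14  13 128] [152.1 325.4]
[[0.5422 0.3023 0.0691]
 [0.4798 0.3523 0.0691]
 [0.467  0.2089 0.0691]
 [0.4049 0.2591 0.0691]]
27.875
```

View pics/top3.png

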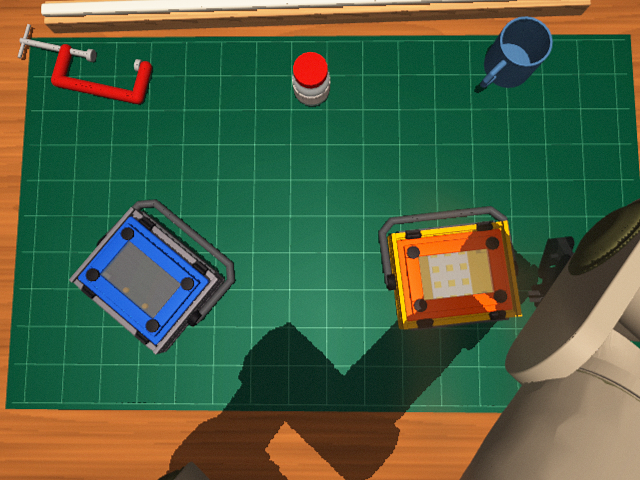

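View pics/scene3.png

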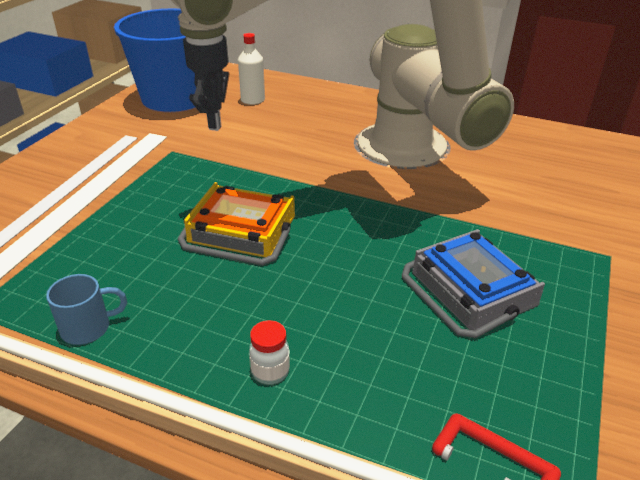

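The top view shows the orange lens seated in the yellow lamp at about (457,273). The blue lens is still at about (144,280), and the arm is clear of both lamps.

```bash
python3 -c "
from bench import job
job.hand_in()"
```

```text
the job is handed in; nothing more can be done
```

The orange lens is pressed home in the yellow lamp, and the job is handed in at about 28 s of the 45 s allowed. I pressed the four pads one after another with the shut fingertips, then pressed each a second time as a check.

- **Orange lens:** on the second round every pad stopped the tool at 60.0 mm, which is the home height at all four corners, so the lens sits level. The camera views agree, with all four clips over the flange. One pad read 0.9 px off the home prediction in the scene view, because it merged with the dark clip behind it. The top view and the second press both put that corner home.
- **Blue lens:** its pads measure within 0.3 mm of where they started, so it is still loose on its clips. An earlier image comparison showed large changes around it, and I put that down to the arm and its shadow without looking at that top picture. A clear view afterwards showed the lens unmoved.
- **Robot:** it is raised clear of both lamps and touching nothing. Each press stopped at its force guard (18 N, then 14 N), well under the limits.

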